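# Mix the fragrance bottles and send them to pouring

### The job

Slide the empty bottle carrier along its rail until it clicks into the loading station (yellow marks). Then mix each fragrance bottle that is in the white tray, in the order white, yellow, orange, green, blue (some may be missing): press it upright onto the middle of the mixer's sprung pad until the pad is fully down, hold it there for one second, and stand it upright in a free cell of the carrier. When all of them stand in the carrier, slide it on until it clicks into the pouring station (green marks), without tipping any bottle or disturbing the other things on the table.

Things in the scene. Friction and masses are not known exactly. Their poses are not given: they have to be found in the camera images.
- carrier (a joint): Position (m) of the carrier along its rail, growing along the carrier's +y. Starts parked, 0 to 0.05. A sprung roller clicks into a detent at 0.130 (loading station, yellow marks) and at 0.250 (pouring station, green marks); end stop 0.275. 1 to 2 N slides it, about 5 N takes it into or out of a detent; it stays where left; the detent draws in the last 5 mm or so.
- rail: Aluminium rail along its y axis, 70 x 520 mm, fixed on the table; origin under its middle. Coloured marks lie beside it on both sides: grey at y = -130 mm (parked), yellow at y = 0 (loading), green at y = +120 mm (pouring). The carrier's red pointers at its middle line up with them.
- carrier_floor (a point): Centre of the carrier's floor (top face, 43 mm above the table): plywood bottle crate, 74 mm (x, across the rail) by 340 mm (y, along the rail, sliding direction). Axes parallel to the rail's. The handle stands in the middle; on each side of it are two open cells, 66 x 64 mm inside, walls 40 mm high above the floor, with centres at y = -134, -62, +62, +134 mm, x = 0: one bottle each.
- carrier_handle (a point): Grip point of the carrier's upright red handle, 15 mm below its top and 97 mm above the carrier's floor; the handle is a flat post 30 mm (carrier x) by 16 mm (carrier y) by 112 mm high. Same axes as carrier_floor.
- mixer: Touch mixer: white housing 130 x 120 mm, 86 mm high, fixed to the table, with a round black rubber pad on top; origin at the centre of its underside, z up; the pad is on its axis.
- pad (a joint): How far the mixer's sprung pad is pressed down (m): 0 at rest, 0.012 fully down on its stop. It takes about 4.5 N to start and 9.5 N to hold it fully down; springs back when released.
- pad_top (a point): Centre of the pad's flat top face (disc, 68 mm across); 107 mm above the table at rest, 95 mm fully down.
- tray: White tray 174 x 260 mm (x, y), 45 mm high, floor 5 mm, fixed to the table, with six square open cells 66 x 68 mm inside at x = +-40 mm, y = -82, 0, +82 mm; walls and bars 14 mm thick; origin at the centre of its underside. The bottles start in its cells, and a white cup.
- white_center (a point): Centre (half-way up) of the white fragrance bottle: closed round bottle of white oil with a brown label and a black cap, 110 mm tall; body 48 mm in diameter up to 84 mm from its foot, narrowing to a 25 mm cap from 94 mm to the top; about 160 g, heavy at the foot; z is its upright axis. The centre is 55 mm above its foot. May be absent.
- yellow_center (a point): Centre (half-way up) of the yellow fragrance bottle: closed round bottle of yellow oil with a brown label and a black cap, 110 mm tall; body 48 mm in diameter up to 84 mm from its foot, narrowing to a 25 mm cap from 94 mm to the top; about 160 g, heavy at the foot; z is its upright axis. The centre is 55 mm above its foot. May be absent.
- orange_center (a point): Centre (half-way up) of the orange fragrance bottle: closed round bottle of orange oil with a brown label and a black cap, 110 mm tall; body 48 mm in diameter up to 84 mm from its foot, narrowing to a 25 mm cap from 94 mm to the top; about 160 g, heavy at the foot; z is its upright axis. The centre is 55 mm above its foot. May be absent.
- green_center (a point): Centre (half-way up) of the green fragrance bottle: closed round bottle of green oil with a brown label and a black cap, 110 mm tall; body 48 mm in diameter up to 84 mm from its foot, narrowing to a 25 mm cap from 94 mm to the top; about 160 g, heavy at the foot; z is its upright axis. The centre is 55 mm above its foot. May be absent.
- blue_center (a point): Centre (half-way up) of the blue fragrance bottle: closed round bottle of blue oil with a brown label and a black cap, 110 mm tall; body 48 mm in diameter up to 84 mm from its foot, narrowing to a 25 mm cap from 94 mm to the top; about 160 g, heavy at the foot; z is its upright axis. The centre is 55 mm above its foot. May be absent.
- cup: Bystander: white cup, 60 mm across and 65 mm high, in the tray; origin under its foot.
- jar: Bystander: brown jar with a brass lid, 68 mm across and 85 mm high, between the tray and the mixer; origin under its foot.
- spray: Bystander: white spray bottle, 60 x 90 mm, 225 mm high, at the left; origin under its foot.
- tumbler: Bystander: glass tumbler, 76 mm across, 85 mm high, at the right; origin under its foot.

How it is judged:
On the way, in this order (a step that is already met when the one before it is completed fails the run):
1. the empty carrier is at the loading station (yellow) (value of joint carrier between 0.124 and 0.136 m), for 0.2 s.
2. the white bottle, upright, is held with the mixer's pad fully pressed down (z of white_center in the frame of mixer below 0.152 m and horizontal distance between white_center and pad_top below 0.016 m and angle between white_center's own z axis and vertical below 0.12 rad), for 0.6 s.
3. the yellow bottle, upright, is held with the mixer's pad fully pressed down (z of yellow_center in the frame of mixer below 0.152 m and horizontal distance between yellow_center and pad_top below 0.016 m and angle between yellow_center's own z axis and vertical below 0.12 rad), for 0.6 s.
4. the orange bottle, upright, is held with the mixer's pad fully pressed down (z of orange_center in the frame of mixer below 0.152 m and horizontal distance between orange_center and pad_top below 0.016 m and angle between orange_center's own z axis and vertical below 0.12 rad), for 0.6 s.
5. the green bottle, upright, is held with the mixer's pad fully pressed down (z of green_center in the frame of mixer below 0.152 m and horizontal distance between green_center and pad_top below 0.016 m and angle between green_center's own z axis and vertical below 0.12 rad), for 0.6 s.
6. the blue bottle, upright, is held with the mixer's pad fully pressed down (z of blue_center in the frame of mixer below 0.152 m and horizontal distance between blue_center and pad_top below 0.016 m and angle between blue_center's own z axis and vertical below 0.12 rad), for 0.6 s.
7. every bottle stands in the carrier at the loading station (all of step 1 and x of white_center in the frame of carrier_floor between -0.035 and 0.035 m and y of white_center in the frame of carrier_floor between -0.168 and 0.168 m and z of white_center in the frame of carrier_floor between 0.049 and 0.061 m and angle between each of white_center, yellow_center, orange_center, green_center, blue_center's own z axis and vertical below 0.12 rad and x of yellow_center in the frame of carrier_floor between -0.035 and 0.035 m and y of yellow_center in the frame of carrier_floor between -0.168 and 0.168 m and z of yellow_center in the frame of carrier_floor between 0.049 and 0.061 m and x of orange_center in the frame of carrier_floor between -0.035 and 0.035 m and y of orange_center in the frame of carrier_floor between -0.168 and 0.168 m and z of orange_center in the frame of carrier_floor between 0.049 and 0.061 m and x of green_center in the frame of carrier_floor between -0.035 and 0.035 m and y of green_center in the frame of carrier_floor between -0.168 and 0.168 m and z of green_center in the frame of carrier_floor between 0.049 and 0.061 m and x of blue_center in the frame of carrier_floor between -0.035 and 0.035 m and y of blue_center in the frame of carrier_floor between -0.168 and 0.168 m and z of blue_center in the frame of carrier_floor between 0.049 and 0.061 m), for 0.2 s.
8. the loaded carrier is at the pouring station (green) (value of joint carrier between 0.244 and 0.256 m), for 0.2 s.
At the end, for the whole second after the job is handed in: The carrier is within 6 mm of the pouring detent, every bottle present stands in it upright (within 0.12 rad), inside its cells on the floor, at rest, and the mixer pad is up (all of step 8 and value of joint pad below 0.003 m and x of white_center in the frame of carrier_floor between -0.035 and 0.035 m and y of white_center in the frame of carrier_floor between -0.168 and 0.168 m and z of white_center in the frame of carrier_floor between 0.049 and 0.061 m and angle between each of white_center, yellow_center, orange_center, green_center, blue_center's own z axis and vertical below 0.12 rad and x of yellow_center in the frame of carrier_floor between -0.035 and 0.035 m and y of yellow_center in the frame of carrier_floor between -0.168 and 0.168 m and z of yellow_center in the frame of carrier_floor between 0.049 and 0.061 m and x of orange_center in the frame of carrier_floor between -0.035 and 0.035 m and y of orange_center in the frame of carrier_floor between -0.168 and 0.168 m and z of orange_center in the frame of carrier_floor between 0.049 and 0.061 m and x of green_center in the frame of carrier_floor between -0.035 and 0.035 m and y of green_center in the frame of carrier_floor between -0.168 and 0.168 m and z of green_center in the frame of carrier_floor between 0.049 and 0.061 m and x of blue_center in the frame of carrier_floor between -0.035 and 0.035 m and y of blue_center in the frame of carrier_floor between -0.168 and 0.168 m and z of blue_center in the frame of carrier_floor between 0.049 and 0.061 m and linear speed of each of white, yellow, orange, green, blue below 0.02 m/s); the robot touches nothing.
It fails at once if one of the other things on the table is pushed more than 50 mm away (distance of any of cup, jar, spray, tumbler from where it was at the start of the episode above 0.05 m).
It fails at once if one of the other things on the table is tipped over (angle between any of cup, jar, spray, tumbler's own z axis and vertical above 0.6 rad).
Of white, yellow, orange, green, blue only 3 to 4 are there at a start; the rules pass over those that are not, and their reading is None.
At some moment in a run one of white, yellow, orange, green, blue may be knocked a few centimetres aside while the robot is not near it.
It also fails if it takes over 210 s, if anything falls off the work surface, if the arm or the gripper's body presses on something with over 40 N, if the wrist force passes 120 N, or if a joint passes its speed limit or range.

### The arm

A 6-joint arm with a two-finger parallel gripper is mounted at the origin on the work surface. World frame = base frame: x ahead of the robot, y to its left, z up, the work surface at z = 0. Lengths are in m, angles in rad, forces in N, time in s.
With the tool pointing down it reaches from about 0.35 to 0.875 m from the base axis. Payload 15.5 kg.
Tool frame: the origin (TCP) lies between the finger pads; the fingertips stand 25 mm ahead of it and the grasp point (between the pads) lies 6 mm ahead of it; z points along the fingers, y is the line along which they close (so a half turn about z gives the same grasp; the last joint's range is limited). The gripper opens to 85 mm and grips with 20 to 120 N. Pads are 22 mm wide; open, the fingers measure 114 mm over their backs; the gripper's body (76 mm by 85 mm) begins 54 mm behind the grasp point. The pads swing forward as they close: fully open they stand 13 mm farther back than shut.
Start: joints at [1.03, 0.494, 1.345, -0, 1.302, -0.096], TCP at [0.269, 0.564, 0.256] pointing down, gripper open.
Joint ranges: [-2.91, 2.91], [-0.82, 2.16], [0.22, 2.67], [-1.22, 4.37], [0.12, 2.79], [-3.08, 3.08]. Speed limits (rad/s): [1.89, 1.89, 2.57, 3.01, 3.01, 3.01].

### API

Orientations are given as a unit quaternion [w, x, y, z].
In Python, from cell import ctrl, vision gives the robot as it stands.
- The arm moves only by the tool drive_tool, never from a script. Its argument "commands" is a list of rows, each a list of 5 numbers: the opening, from 0 (shut) to 1 (fully open), then the shift along the world's x, y, z in cm, then the turn about the world's z in rad. A call has 1 to 20 rows; each row shifts and turns the commanded pose from where the row before left it; what a row does not reach is not made up. A row lasts 1/12 s, in which the tool goes at most 41.7 mm and 7.16 degrees, less where a joint would pass 70% of its speed; a pose out of reach is approached as far as the arm can. A call is refused whole if a number of a shift passes 4.17 or a number of a turn 0.125, either way. A call with a gripper value outside its range is refused whole. The fingers move at their own pace and stop on an object; "squeeze" is the grip in N (left out, the last holds). Time passes only in rows, so rows that do not move let the fingers close. It gives the time, the measured TCP pose, the force, the opening and the grip force at its end, in the units of the state.
- ctrl.observe(): the state, without advancing time (a new reading comes with each control period).
- vision.capture(name): name is "scene" or "side" or "wrist"; returns the picture (480x640x3 uint8, blue, green, red); there is no depth.
- vision.calibration(name): a dict with "fx", "fy", "cx", "cy" (pixels), "R" (3x3) and "t" (3): a world point X has camera coordinates R X + t. Camera axes: x right, y down, z forward; pixel columns grow to the right and rows downward; lengths in m; the calibration is good to about 2 mm. A picture is of the moment at which its call begins: read the wrist's pose just before it. calibration takes no time and is no camera call; for the wrist camera it gives the pose at the moment of the call.
- ctrl.job_done(): hands the job in; it is judged then, once.
The state is a dict: "time_s": time; "qpos": joint angles; "qvel": joint speeds; "joint_efforts": joint torques, N m; "tool_pos": TCP position; "orientation": TCP orientation; "force": force on the tool from outside, world axes, zero at the start; "moment": the same for the moment, N m; "grip_width": finger opening in m; "grip_force": force on a finger pad.
Only numpy, scipy, OpenCV 4.12 (cv2) and the standard library are available. Lean on these libraries where they do the work, as an engineer would, in place of code of your own. Each camera call takes 0.05 s, during which the arm holds its last target. There are 200 camera calls.

## Working session

There is one attempt and no reset: what is moved stays moved. The work goes in short steps, Python scripts to look and compute and a tool call to move; the robot and the scene stay as the last step left them, time stands still between calls to the robot, and variables do not carry over. Pictures are saved under pics/ and viewed, at most 14 in all, crops included, and the job is handed in when it is done.

Besides the shell and the picture viewer there is one more tool, called after "Call:" as name([rows], argument=value, ...), one row to a line, values as JSON. drive_tool: Moves the arm, as the interface text tells. Its arguments: {"type":"object","properties":{"commands":{"type":"array"},"squeeze":{"type":"number"}},"required":["commands"]}

```bash
mkdir -p pics; ls; python3 - <<'E'
from cell import ctrl, vision
import cv2,numpy as np
s=ctrl.observe();print(s)
for n in("scene","side"):
    cv2.imwrite(f"pics/{n}0.png",vision.capture(n));c=vision.calibration(n);print(n,c)
E
```

```text
pics
{'time_s': 0.0, 'qpos': array([ 1.03050398e+00,  4.94175781e-01,  1.34616183e+00,  1.39948896e-05,
        1.30249448e+00, -9.54669827e-02]), 'qvel': array([ 1.89499223e-04, -1.31638868e-03, -9.66526784e-05,  1.54426627e-03,
        5.37120313e-04, -1.11982802e-03]), 'joint_efforts': array([ 6.54756786e-04, -8.82162094e+01, -3.83878505e+01, -3.86163310e-05,
        9.98345698e-03, -1.11171996e-04]), 'tool_pos': array([0.26873486, 0.56389483, 0.25569444]), 'orientation': array([-2.00102636e-04,  2.20585286e-01,  9.75367494e-01, -5.86561364e-04]), 'force': array([-0.56789849,  0.85001326, -0.9742167 ]), 'moment': array([ 0.03554375,  0.00321758, -0.01430518]), 'grip_force': 0.0, 'grip_width': 0.08579310790704979}
scene {'fx': 454.73435448217947, 'fy': 454.73435448217947, 'cx': 317.7295868861617, 'cy': 232.4033743017227, 'R': array([[-0.48213637,  0.87606103,  0.00784849],
       [ 0.67884835,  0.37923425, -0.62876569],
       [-0.55381354, -0.29782287, -0.77755521]]), 't': array([ 0.23461476, -0.29162804,  1.47937295])}
side {'fx': 546.0254886191185, 'fy': 546.0254886191185, 'cx': 307.9978068135378, 'cy': 240.22438064270932, 'R': array([[ 0.80323278, -0.5956579 ,  0.00296119],
       [-0.45563181, -0.61759735, -0.64107189],
       [ 0.38368836,  0.51358075, -0.76747512]]), 't': array([-0.42517499,  0.30364791,  1.19607028])}
```

View pics/scene0.png

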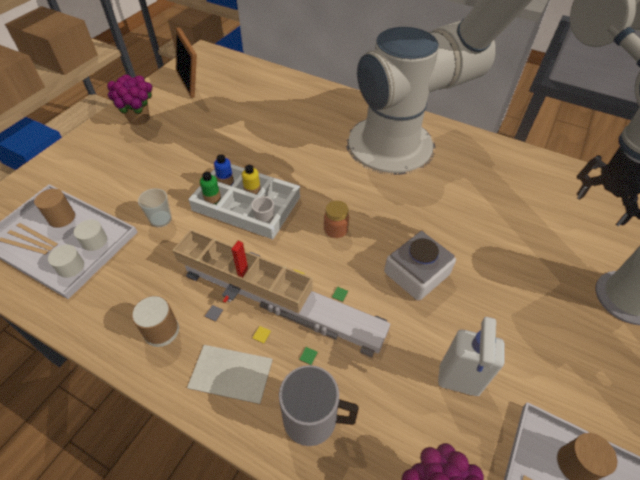

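View pics/side0.png

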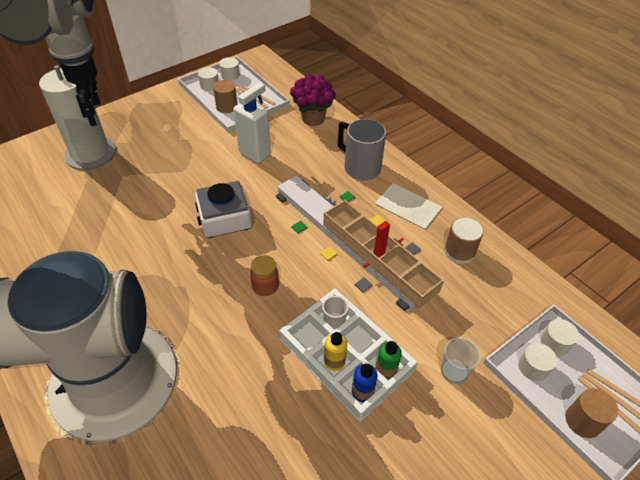

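Three bottles are present: yellow, green and blue. White and orange are absent. In the scene view the caps are at about (250,169), (208,177) and (222,159), the handle at (240,245), and the pad at (425,250).

```bash
cat > h.py <<'E'
from cell import ctrl, vision
import cv2,numpy as np
def ray(c,u,v):
    R=np.array(c["R"]);t=np.array(c["t"])
    return -R.T@t, R.T@np.array([(u-c["cx"])/c["fx"],(v-c["cy"])/c["fy"],1])
def plane(c,u,v,z):
    o,d=ray(c,u,v);return o+d*(z-o[2])/d[2]
def tri(c1,p1,c2,p2):
    o1,d1=ray(c1,*p1);o2,d2=ray(c2,*p2)
    s=np.linalg.lstsq(np.c_[d1,-d2],o2-o1,rcond=None)[0]
    a,b=o1+s[0]*d1,o2+s[1]*d2
    return (a+b)/2,np.linalg.norm(a-b)
def proj(c,X):
    p=np.array(c["R"])@X+c["t"];return c["fx"]*p[0]/p[2]+c["cx"],c["fy"]*p[1]/p[2]+c["cy"]
RNG=dict(yellow=((20,120,120),(33,255,255)),green=((45,100,60),(80,255,255)),blue=((105,120,60),(128,255,255)),
 red=((172,150,80),(180,255,255)),black=((0,0,0),(180,255,45)))
def blobs(im,lo,hi,roi=None,amin=15):
    m=cv2.inRange(cv2.cvtColor(im,cv2.COLOR_BGR2HSV),np.array(lo),np.array(hi))
    if roi:
        k=np.zeros_like(m);x0,y0,x1,y1=roi;k[y0:y1,x0:x1]=255;m&=k
    n,l,s,ce=cv2.connectedComponentsWithStats(m)
    return sorted([(int(s[i,4]),ce[i].round(1).tolist(),s[i,:4].tolist()) for i in range(1,n) if s[i,4]>=amin],reverse=True)
E
python3 - <<'E'
from h import *
np.set_printoptions(precision=4,suppress=True)
cs,cd=vision.calibration("scene"),vision.calibration("side")
a,b=cv2.imread("pics/scene0.png"),cv2.imread("pics/side0.png")
for n,im,roi in(("scene",a,(160,130,480,380)),("side",b,(180,160,480,420))):
    print(n)
    for k,(lo,hi) in RNG.items(): print(k,[(x[0],x[1],x[2]) for x in blobs(im,lo,hi,roi)[:9]])
for k,p,q in [("ycap",(250.5,169),(336.5,338)),("gcap",(208,177),(390.5,345)),("bcap",(222.5,159),(367,370)),("handle top",(239,243),(384,226)),("pad",(425,249),(221,192)),("jar lid",(337,209),(264,267))]:
    print(k,tri(cs,p,cd,q))
E
```

```text
scene
yellow [(261, [251.5, 179.2], [242, 168, 18, 22]), (231, [336.7, 209.4], [327, 201, 20, 18]), (216, [261.3, 334.1], [252, 326, 20, 18]), (27, [298.9, 271.4], [294, 269, 11, 6])]
green [(271, [209.3, 186.2], [200, 176, 19, 21]), (173, [308.1, 355.3], [300, 348, 17, 16]), (124, [339.6, 293.8], [333, 288, 14, 13])]
blue [(243, [223.1, 168.8], [215, 159, 17, 20])]
red []
black [(51, [206.5, 175.9], [203, 172, 8, 8]), (46, [220.5, 158.5], [217, 155, 8, 8]), (41, [248.7, 169.0], [246, 166, 7, 7])]
side
yellow [(377, [335.3, 349.2], [325, 334, 22, 28]), (139, [328.2, 252.8], [320, 246, 17, 14]), (101, [377.0, 219.7], [370, 214, 15, 12]), (42, [334.0, 368.3], [326, 366, 18, 5])]
green [(398, [388.3, 358.1], [378, 342, 23, 28]), (104, [298.8, 226.5], [292, 221, 15, 12]), (87, [346.9, 196.0], [340, 191, 15, 10])]
blue [(417, [364.2, 380.5], [353, 364, 24, 29]), (20, [218.8, 203.2], [210, 201, 19, 4]), (19, [359.1, 399.2], [353, 395, 12, 7])]
red []
black [(406, [220.5, 193.1], [208, 184, 26, 19]), (127, [366.3, 370.1], [361, 364, 12, 13]), (124, [391.1, 347.6], [386, 341, 12, 14]), (112, [336.2, 338.4], [331, 332, 11, 13]), (16, [199.0, 220.5], [198, 217, 3, 8])]
ycap (array([ 0.4133, -0.2533,  0.105 ]), np.float64(0.0035559033577174347))
gcap (array([ 0.4941, -0.3341,  0.1052]), np.float64(0.00046398567596660174))
bcap (array([ 0.4171, -0.3459,  0.1036]), np.float64(0.005098717445253165))
handle top (array([ 0.6678, -0.1067,  0.1543]), np.float64(0.005574702431392882))
pad (array([0.4399, 0.2615, 0.1055]), np.float64(0.002891555616260918))
jar lid (array([0.4051, 0.0106, 0.0769]), np.float64(0.00273095511738618))
```

```bash
python3 - <<'E'
from h import *
np.set_printoptions(precision=4,suppress=True)
cs,cd=vision.calibration("scene"),vision.calibration("side")
for n,c,u,v in [("Y",cs,261.3,334.1),("G",cs,308.1,355.3),("G",cs,339.6,293.8),("Y",cd,328.2,252.8),("Y",cd,377,219.7),("G",cd,298.8,226.5),("G",cd,346.9,196),("grey",cs,213,314),("grey",cs,193,275),("grey",cd,414,248),("grey",cd,363,285)]:
    print(n,plane(c,u,v,0))
for k,p,q in [("spray top",(489,328),(250,90)),("tray c1 near tumbler",(190,203),(415,358)),("tray c2",(269,234),(336,291)),("tray c3",(300,187),(281,334)),("tray c4",(0,0),(360,416)),("tumbler",(153,196),(461,346)),("cup",(263,204),(335,298)),("spray2",(450,335),(247,110)),("mug",(307,385),(365,130))]:
    print(k,tri(cs,p,cd,q))
E
```

```text
Y [0.7711 0.0078 0.    ]
G [0.7636 0.1278 0.    ]
G [0.587  0.1167 0.    ]
Y [ 0.5948 -0.0002  0.    ]
Y [0.774  0.0119 0.    ]
G [0.5866 0.1192 0.    ]
G [0.765  0.1315 0.    ]
grey [ 0.7832 -0.1211  0.    ]
grey [ 0.7184 -0.2327  0.    ]
grey [ 0.7862 -0.1214  0.    ]
grey [ 0.6015 -0.1325  0.    ]
spray top (array([0.6524, 0.4351, 0.2321]), np.float64(0.002640988066273973))
tray c1 near tumbler (array([ 0.5489, -0.3672,  0.0367]), np.float64(0.0027233048641738134))
tray c2 (array([ 0.5265, -0.1221,  0.0253]), np.float64(0.00621737813544232))
tray c3 (array([ 0.3465, -0.1389,  0.0322]), np.float64(0.006332679180124651))
tray c4 (array([ 0.4098, -0.611 ,  0.4915]), np.float64(0.41787536550788085))
tumbler (array([ 0.6151, -0.4212,  0.0975]), np.float64(0.0006471071954383536))
cup (array([ 0.4858, -0.1636,  0.0814]), np.float64(0.0033020784755948863))
spray2 (array([0.6438, 0.3998, 0.1765]), np.float64(0.05054452805714768))
mug (array([0.869 , 0.1896, 0.149 ]), np.float64(0.004925183624038279))
```

```bash
python3 - <<'E'
from h import *
np.set_printoptions(precision=4,suppress=True)
cs,cd=vision.calibration("scene"),vision.calibration("side")
P={}
for n,roi in(("scene",(200,230,270,320)),("side",(350,200,430,290))):
    im=cv2.imread(f"pics/{n}0.png")
    print(n,[b for b in blobs(im,(0,170,90),(6,255,255),roi)],[b for b in blobs(im,(172,170,60),(180,255,255),roi)])
w=np.array([0.6915,-.11,.155])
for z in(.155,.083):
    for n,c in(("scene",cs),("side",cd)): print(n,z,proj(c,[.691,-.110,z]))
E
```

```text
scene [(356, [239.5, 258.2], [232, 241, 16, 36]), (18, [225.2, 298.7], [223, 296, 5, 6])] []
side [(365, [381.2, 238.6], [374, 221, 16, 36]), (16, [366.1, 264.1], [364, 262, 5, 5])] []
scene 0.155 (np.float64(230.43067048042263), np.float64(249.65735963028305))
side 0.155 (np.float64(391.1664206230107), np.float64(222.12295028180256))
scene 0.083 (np.float64(234.77880171118534), np.float64(268.0817980256048))
side 0.083 (np.float64(387.6525146192845), np.float64(241.66296303411758))
```

Call:
drive_tool([
  [1,3.2,-4,0.5,0.1],
  [1,3.2,-4,0.5,0.1],
  [1,3.2,-4,0.5,0.1],
  [1,3.2,-4,0.5,0.1],
  [1,3.2,-4,0,0.1],
  [1,3.2,-4,0,0],
  [1,3.2,-4,0,0],
  [1,3.2,-4,0,0],
  [1,3.2,-4,0,0],
  [1,3.2,-4,0,0],
  [1,3.2,-4,0,0],
  [1,2,-4,0,0],
  [1,1.5,-4,0,0],
  [1,0,-4,0,0],
  [1,0,-4,0,0],
  [1,0,0,0,0],
  [1,0,0,0,0],
])

```text
time_s: 1.52
tool_pos: [0.5879, 0.0486, 0.2722]
orientation: [-0.0, -0.026, 1.0, -0.0]
force: [0.0, 0.7, -0.0]
grip_width: 0.0851
grip_force: 0.0
```

```bash
python3 - <<'E'
from h import *
np.set_printoptions(precision=4,suppress=True)
cs,cd=vision.calibration("scene"),vision.calibration("side")
print(tri(cs,(239.5,258.2),cd,(381.2,238.6)))
print(tri(cs,(225.2,298.7),cd,(366.1,264.1)),plane(cs,225.2,298.7,0.03),plane(cd,366.1,264.1,.03))
c=vision.calibration("wrist");cv2.imwrite("pics/w1.png",vision.capture("wrist"));print(c)
E
```

```text
(array([ 0.6723, -0.1054,  0.1033]), np.float64(0.0018631460242263254))
(array([ 0.6953, -0.1025, -0.0244]), np.float64(0.0843062721489793)) [ 0.7473 -0.1062  0.03  ] [ 0.6333 -0.1032  0.03  ]
{'fx': 406.1184863163698, 'fy': 406.1184863163698, 'cx': 318.7055566437017, 'cy': 234.87840972847852, 'R': array([[-0.052 ,  0.9986, -0.0007],
       [ 0.9526,  0.0498,  0.3002],
       [ 0.2998,  0.015 , -0.9539]]), 't': array([-0.0179, -0.6057,  0.218 ])}
```

View pics/w1.png

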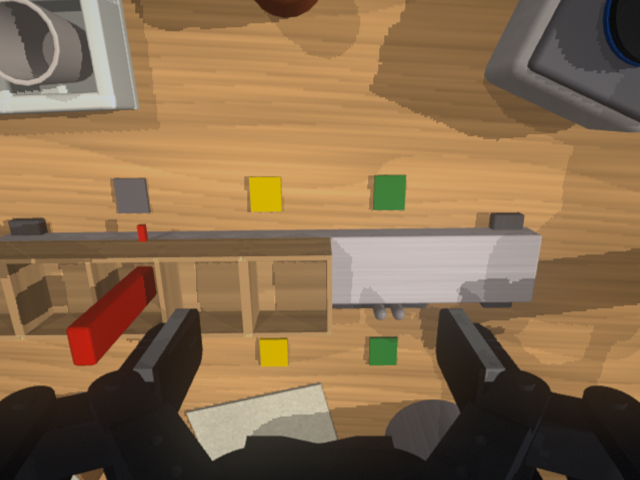

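The wrist view shows the handle's top face at about (82,346) and the upper-side pointer at (142,233). The yellow marks are at (265,194) and (274,352), the green ones at (389,193) and (383,351).

```bash
python3 - <<'E'
from h import *
np.set_printoptions(precision=4,suppress=True)
c=vision.calibration("wrist")
for n,u,v,z in[("Y",265,194,0),("Y",274,352,0),("G",389,193,0),("G",383,351,0),("grey",131,195,0),("ptr",142,233,.03),("handle",82,346,.155),("hbase",137,306,.083),("carrier end",330,330,.083),("carrier end",330,257,.083)]: print(n,plane(c,u,v,z))
E
```

```text
Y [ 0.5943 -0.002   0.    ]
Y [0.7717 0.0104 0.    ]
G [0.5869 0.1187 0.    ]
G [0.7639 0.1308 0.    ]
grey [ 0.6024 -0.1327  0.    ]
ptr [ 0.6308 -0.1118  0.03  ]
handle [ 0.6702 -0.1027  0.155 ]
hbase [ 0.6778 -0.0976  0.083 ]
carrier end [0.6918 0.0654 0.083 ]
carrier end [0.6254 0.0613 0.083 ]
```

Call:
drive_tool([
  [0.6,1.6,-3,0,0],
  [0.6,1.6,-3,0,0.01],
  [0.6,1.6,-3,0,0],
  [0.6,1.6,-3,0,0],
  [0.6,1.9,-3.3,0,0],
  [0.6,0,0,-3,0],
  [0.6,0,0,-3,0],
  [0.6,0,0,-3,0],
  [0.6,0,0,-2,0],
  [0.6,0,0,-1.2,0],
  [0.6,0,0,0,0],
  [0,0,0,0,0],
  [0,0,0,0,0],
  [0,0,0,0,0],
  [0,0,0,0,0],
  [0,0,0,0,0],
  [0,0,0,0,0],
], squeeze=25)

```text
time_s: 2.98
tool_pos: [0.672, -0.1024, 0.1523]
orientation: [0.002, -0.033, 0.999, -0.0]
force: [0.3, 1.1, 7.9]
grip_width: 0.0156
grip_force: 25.8
```

Call:
drive_tool([
  [0,-0.06,1,0.2,0],
  [0,-0.06,1,0,0],
  [0,-0.06,1,0,0],
  [0,-0.06,1,0,0],
  [0,-0.06,1,0,0],
  [0,-0.06,1,0,0],
  [0,-0.06,1,0,0],
  [0,-0.06,1,0,0],
  [0,-0.06,1,0,0],
  [0,-0.06,1,0,0],
  [0,-0.05,0.55,0,0],
  [0,0,0,0,0],
  [0,0,0,0,0],
])

```text
time_s: 4.07
tool_pos: [0.6651, 0.0037, 0.1526]
orientation: [0.001, -0.033, 0.999, 0.0]
force: [6.2, 1.0, -13.1]
grip_width: 0.0152
grip_force: 28.5
```

Call:
drive_tool([
  [0.5,0,0,0,0],
  [0.5,0,0,0,0],
  [0.5,0,0,0,0],
  [0.5,0,0,0,0],
  [0.5,0,0,3,0],
  [0.5,0,0,4,0],
  [0.7,-2,0,4,0],
  [0.8,-4,0,0,0],
  [0.8,-2,0,0,0],
  [0.8,0,0,0,0],
  [0.8,0,0,0,0],
])

```text
time_s: 4.98
tool_pos: [0.5852, 0.0031, 0.2606]
orientation: [0.0, -0.032, 0.999, -0.0]
force: [0.8, -0.1, 0.3]
grip_width: 0.0686
grip_force: 0.0
```

```bash
cat > look.py <<'E'
import sys,json
from h import *
c=vision.calibration("wrist");n=sys.argv[1];cv2.imwrite(f"pics/{n}.png",vision.capture("wrist"))
json.dump({k:np.array(v).tolist() for k,v in c.items()},open(f"pics/{n}.json","w"))
E
python3 look.py w2
```

```text
(no output)
```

View pics/w2.png

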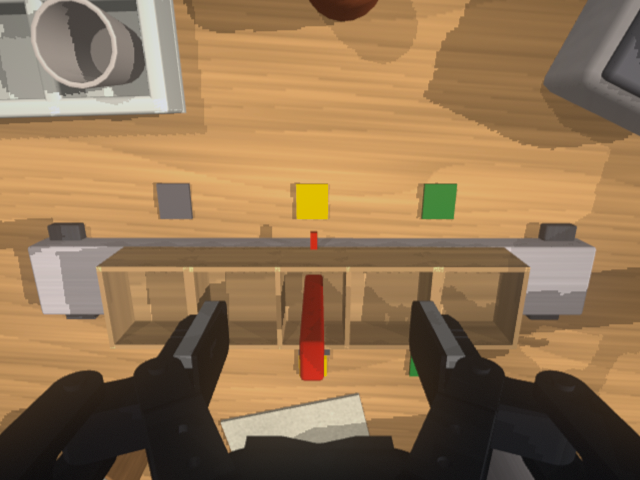

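The pointer at (314,240) lines up with the yellow mark at (312,202), so the carrier is at loading. The carrier's rim corners are at about (97,268), (527,268), (112,346) and (519,346).

```bash
python3 - <<'E'
from h import *
import json
np.set_printoptions(precision=4,suppress=True)
c=json.load(open("pics/w2.json"))
for n,u,v,z in[("Y",312,202,0),("ptr",314,240,.03),("handle",312,372,.155),("rim",97,267,.083),("rim",527,267,.083),("rim",112,346,.083),("rim",519,346,.083),("div",278,346,.083),("div",348,346,.083),("div",187,346,.083),("div",440,346,.083),("div",278,267,.083),("div",348,267,.083)]: print(n,plane(c,u,v,z))
E
```

```text
Y [ 0.595  -0.0028  0.    ]
ptr [0.623  0.0012 0.03  ]
handle [0.6713 0.0044 0.155 ]
rim [ 0.6388 -0.1672  0.083 ]
rim [0.6167 0.1682 0.083 ]
rim [ 0.7095 -0.1617  0.083 ]
rim [0.6872 0.1771 0.083 ]
div [ 0.7004 -0.0235  0.083 ]
div [0.6966 0.0348 0.083 ]
div [ 0.7054 -0.0992  0.083 ]
div [0.6915 0.1114 0.083 ]
div [ 0.6295 -0.0259  0.083 ]
div [0.6259 0.0287 0.083 ]
```

Call:
drive_tool([
  [0.8,-1.3,-1.6,0.5,-0.119],
  [0.8,-1.3,-1.6,0.5,-0.119],
  [0.8,-1.3,-1.6,0.5,-0.119],
  [0.8,-1.3,-1.6,0.5,-0.119],
  [0.8,-1.3,-1.6,0.5,-0.119],
  [0.8,-1.3,-1.6,0.5,-0.119],
  [0.8,-1.3,-1.6,0.5,-0.119],
  [0.8,-1.3,-1.6,0.5,-0.119],
  [0.8,-1.3,-1.6,0,-0.119],
  [0.8,-1.3,-1.6,0,-0.119],
  [0.8,-1.3,-1.6,0,-0.119],
  [0.8,-1.3,-1.6,0,-0.119],
  [0.8,-1,-1.6,0,-0.119],
  [0.8,0,0,0,0],
  [0.8,0,0,0,0],
])

```text
time_s: 6.28
tool_pos: [0.4203, -0.2059, 0.2997]
orientation: [0.0, 0.675, 0.738, 0.0]
force: [-0.3, 0.8, -0.0]
grip_width: 0.0686
grip_force: 0.0
```

```bash
python3 look.py w3; python3 - <<'E'
from h import *
print(ctrl.observe()["tool_pos"],ctrl.observe()["qpos"])
E
```

```text
[ 0.42051906 -0.20536109  0.29968114] [-5.82104913e-01  2.25075483e-01  1.65215456e+00  1.85209695e-04
  1.26421496e+00 -6.72084987e-01]
```

View pics/w3.png

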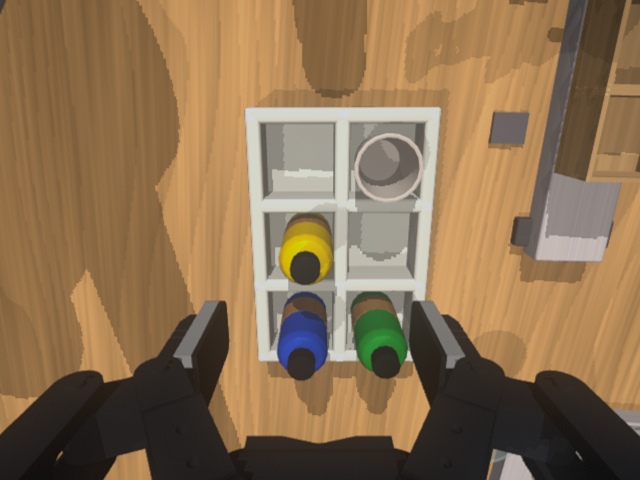

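The cap tops are at (305,267) for yellow, (301,363) for blue and (385,361) for green. The cup is at (389,166).

```bash
python3 - <<'E'
from h import *
import json
np.set_printoptions(precision=4,suppress=True)
c=json.load(open("pics/w3.json"));im=cv2.imread("pics/w3.png")
caps=blobs(im,(0,0,0),(180,255,60),(270,240,410,385),100)
for a,p,b in caps: print(p,b,plane(c,*p,.115))
for n,u,v in[("tr",440,108),("tl",247,108),("bl",259,361)]: print(n,plane(c,u,v,.045))
E
```

```text
[385.1, 361.9] [372, 346, 28, 32] [ 0.4891 -0.3344  0.115 ]
[301.1, 363.8] [288, 348, 27, 32] [ 0.4167 -0.3428  0.115 ]
[307.4, 270.4] [291, 252, 28, 32] [ 0.4152 -0.255   0.115 ]
tr [ 0.5189 -0.1212  0.045 ]
tl [ 0.3507 -0.1361  0.045 ]
bl [ 0.3725 -0.3929  0.045 ]
```

Call:
drive_tool([
  [0.8,-0.3,-2.5,0,0],
  [0.8,-0.3,-2.4,0,0],
  [0.8,0,0,-4,0],
  [0.8,0,0,-4,0],
  [0.8,0,0,-4,0],
  [0.8,0,0,-4,0],
  [0.8,0,0,-3,0],
  [0.8,0,0,-2,0],
  [0.8,0,0,-1,0],
  [0.8,0,0,0,0],
  [0,0,0,0,0],
  [0,0,0,0,0],
  [0,0,0,0,0],
  [0,0,0,0,0],
  [0,0,0,0,0],
  [0,0,0,0,0],
], squeeze=60)

```text
time_s: 7.67
tool_pos: [0.4144, -0.2542, 0.0804]
orientation: [0.001, 0.675, 0.738, 0.0]
force: [-0.1, 0.0, 8.6]
grip_width: 0.0467
grip_force: 62.2
```

Call:
drive_tool([
  [0,0,0,2,0],
  [0,0,0,4,0],
  [0,0,0,4,0],
  [0,0,0,4,0],
  [0,0.2,1.5,4,0],
  [0,0.2,3,3,0],
  [0,0.2,3.5,0,0],
  [0,0.2,3.5,0,0],
  [0,0.2,3.5,0,0],
  [0,0.2,3.5,0,0],
  [0,0.2,3.5,0,0],
  [0,0.2,3.5,0,0],
  [0,0.2,3.5,0,0],
  [0,0.2,3,0,0],
  [0,0,0,0,0],
  [0,0,0,0,0],
])

```text
time_s: 9.0
tool_pos: [0.4335, 0.0664, 0.2882]
orientation: [0.0, 0.674, 0.739, -0.0]
force: [0.1, -0.6, -1.4]
grip_width: 0.0467
grip_force: 62.4
```

```bash
python3 - <<'E'
from h import *
np.set_printoptions(precision=4,suppress=True)
cs,cd=vision.calibration("scene"),vision.calibration("side")
a,b=cv2.imread("pics/scene0.png"),cv2.imread("pics/side0.png")
A=blobs(a,(0,0,0),(180,255,70),(405,230,445,270));B=blobs(b,(0,0,0),(180,255,60),(200,178,240,210))
print(A[:3],B[:3]); 
for c,m in((cs,A),(cd,B)):
    for z in(.107,): print(plane(c,*m[0][1],z),z)
# housing top corners, both views, triangulated
s=ctrl.observe();print(s["tool_pos"],s["force"],s["grip_width"])
cv2.imwrite("pics/sc1.png",vision.capture("scene")[130:400,140:540]); cv2.imwrite("pics/mix.png",np.hstack([cv2.resize(a[220:310,370:470],None,fx=4,fy=4),cv2.resize(b[170:250,185:265],(400,400))[:360]]))
E
```

```text
[(543, [423.1, 250.7], [409, 239, 29, 24])] [(465, [221.0, 193.9], [207, 184, 29, 22])]
[0.4467 0.2604 0.107 ] 0.107
[0.4363 0.2525 0.107 ] 0.107
[0.4335 0.0664 0.2882] [ 0.0986 -0.6135 -1.4465] 0.046718161387905806
```

View pics/mix.png

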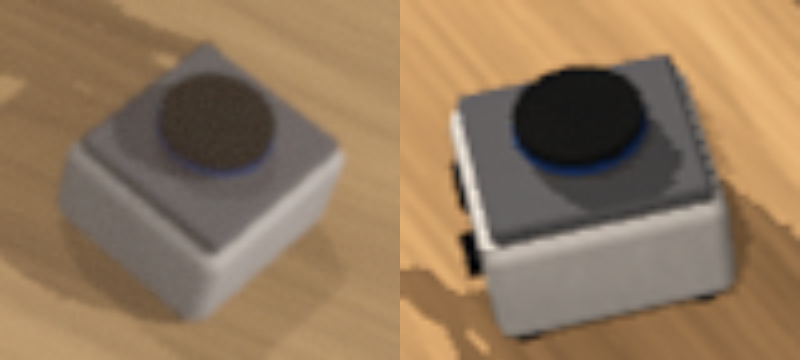

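In the crops the pad disc is centred at scene (424,250) and side (221,193). The two views differ by about 8 mm, so I'll take a wrist look from just beyond it.

Call:
drive_tool([
  [0,0,3.4,0,0],
  [0,0,3.4,0,0],
  [0,0,3.4,0,0],
  [0,0,3.4,0,0],
  [0,0,3.4,0,0],
  [0,0,3.4,0,0],
  [0,0,3.4,0,0],
  [0,0,3,0,0],
  [0,0,0,0,0],
  [0,0,0,0,0],
])

```text
time_s: 9.88
tool_pos: [0.4341, 0.3331, 0.2878]
orientation: [0.0, 0.675, 0.738, -0.0]
force: [0.7, -0.7, -1.8]
grip_width: 0.0465
grip_force: 62.4
```

```bash
python3 look.py w4
```

```text
(no output)
```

View pics/w4.png

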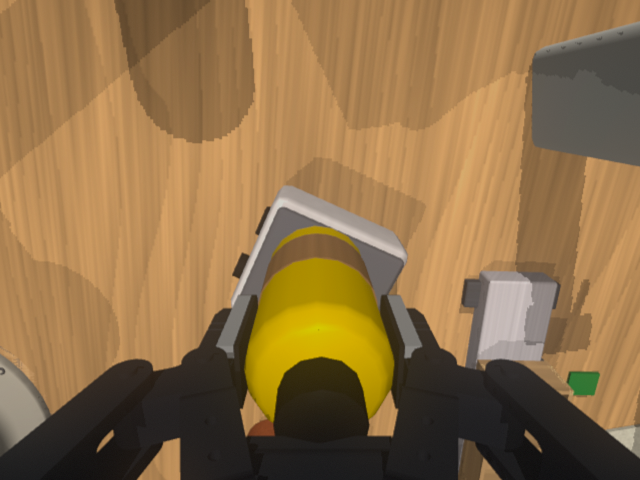

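The bottle hides the pad from here. The top of the picture is +y, so a tool position short of the mixer will show it.

Call:
drive_tool([
  [0,0,-3.4,0,0],
  [0,0,-3.4,0,0],
  [0,0,-3.4,0,0],
  [0,0,-3.4,0,0],
  [0,0,-3.4,0,0],
  [0,0,0,0,0],
  [0,0,0,0,0],
])

```text
time_s: 10.52
tool_pos: [0.4337, 0.1602, 0.2884]
orientation: [0.0, 0.677, 0.736, -0.0]
force: [0.8, -0.0, -1.5]
grip_width: 0.0469
grip_force: 62.4
```

```bash
python3 look.py w5; python3 - <<'E'
from h import *
import json
np.set_printoptions(precision=4,suppress=True)
c=json.load(open("pics/w5.json"));im=cv2.imread("pics/w5.png")
print(proj(c,[.44,.26,.107]),-np.array(c["R"]).T@c["t"])
for a,p,b in blobs(im,(0,0,0),(180,255,60),None,600): print(a,p,b,plane(c,b[0]+b[2]/2,b[1]+b[3]/2,.107))
E
```

```text
(np.float64(340.7757524996086), np.float64(73.05248368265552)) [0.427  0.2374 0.406 ]
56074 [321.5, 426.1] [0, 331, 640, 149] [ 0.4493 -0.0162  0.107 ]
8118 [339.3, 71.2] [291, 19, 98, 105] [0.4394 0.2609 0.107 ]
```

View pics/w5.png

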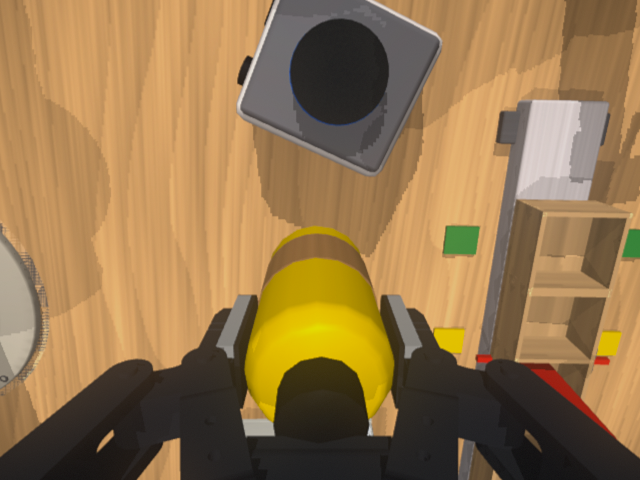

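The pad is centred at (339,71), which is world (0.4395, 0.261) and agrees with the other views.

Call:
drive_tool([
  [0,0.2,3.4,0,0],
  [0,0.2,3.4,0,0],
  [0,0.2,3.3,0,0],
  [0,0,0,-3,0],
  [0,0,0,-3,0],
  [0,0,0,-2.5,0],
  [0,0,0,-1.5,0],
  [0,0,0,-0.5,0],
  [0,0,0,-0.5,0],
  [0,0,0,-0.4,0],
  [0,0,0,-0.3,0],
  [0,0,0,-0.2,0],
  [0,0,0,0,0],
  [0,0,0,0,0],
])

```text
time_s: 11.73
tool_pos: [0.4396, 0.2644, 0.1704]
orientation: [0.0, 0.675, 0.738, 0.0]
force: [-5.7, -0.4, 8.0]
grip_width: 0.047
grip_force: 63.4
```

Call:
drive_tool([
  [0,0,-0.3,-0.15,0],
  [0,0,0,-0.1,0],
  [0,0,0,0,0],
  [0,0,0,0,0],
  [0,0,0,0,0],
  [0,0,0,0,0],
  [0,0,0,0,0],
  [0,0,0,0,0],
  [0,0,0,0,0],
  [0,0,0,0,0],
  [0,0,0,0,0],
  [0,0,0,0,0],
  [0,0,0,0,0],
  [0,0,0,0,0],
])

```text
time_s: 12.9
tool_pos: [0.4399, 0.2631, 0.17]
orientation: [-0.0, 0.675, 0.738, 0.002]
force: [-19.6, 10.6, 49.9]
grip_width: 0.0466
grip_force: 68.5
```

Call:
drive_tool([
  [0,0,0,1,0],
  [0,0,0,2,0],
  [0,0,0,4,0],
  [0,0,0,4,0],
  [0,1.5,-1,1,0],
  [0,3,-1.5,0,0],
  [0,3,-1.5,0,0],
  [0,3,-1.5,0,0],
  [0,3,-1.5,0,0],
  [0,2,-1.5,0,0],
  [0,0,-1.5,0,0],
  [0,0,0,0,0],
  [0,0,0,0,0],
])

```text
time_s: 13.98
tool_pos: [0.5947, 0.1607, 0.2873]
orientation: [0.0, 0.675, 0.737, 0.0]
force: [-0.1, -0.2, -1.5]
grip_width: 0.0472
grip_force: 62.5
```

```bash
python3 look.py w6; python3 - <<'E'
from h import *
import json
np.set_printoptions(precision=4,suppress=True)
c=json.load(open("pics/w5.json"))
for u,v in((518,202),(630,213),(515,357),(592,362)):print(plane(c,u,v,.083))
E
```

```text
[0.5944 0.1768 0.083 ]
[0.688  0.1754 0.083 ]
[0.6256 0.0327 0.083 ]
[0.6979 0.0335 0.083 ]
```

View pics/w6.png

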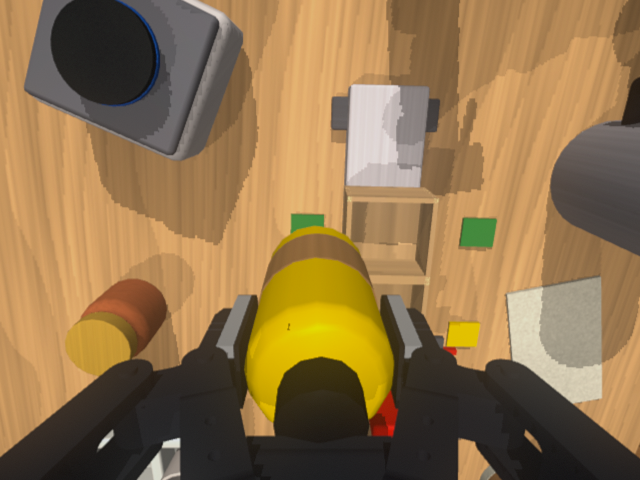

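The outer +y cell's opening spans about columns 350–431 and rows 199–264.

```bash
python3 - <<'E'
from h import *
import json
np.set_printoptions(precision=4,suppress=True)
c=json.load(open("pics/w6.json"))
for u,v in((345,191),(438,200),(350,199),(432,201),(428,264),(430,280),(427,300)):print((u,v),plane(c,u,v,.083))
c2=json.load(open("pics/w2.json"))
for u in(.655,.660,.668,.673):pass
for X in([.655,.138,.083],[.660,.066,.083]): print(proj(c,X))
E
python3 -c "
import cv2;i=cv2.imread('pics/w6.png');cv2.imwrite('pics/w6c.png',cv2.resize(i[170:320,300:480],None,fx=4,fy=4))"
```

```text
(345, 191) [0.6143 0.1748 0.083 ]
(438, 200) [0.6901 0.1741 0.083 ]
(350, 199) [0.619  0.1686 0.083 ]
(432, 201) [0.6854 0.1728 0.083 ]
(428, 264) [0.6914 0.1183 0.083 ]
(430, 280) [0.6956 0.1039 0.083 ]
(427, 300) [0.6963 0.0848 0.083 ]
(np.float64(388.7868459494551), np.float64(238.54323549129404))
(np.float64(383.0261592421129), np.float64(315.8168550264206))
```

View pics/w6c.png

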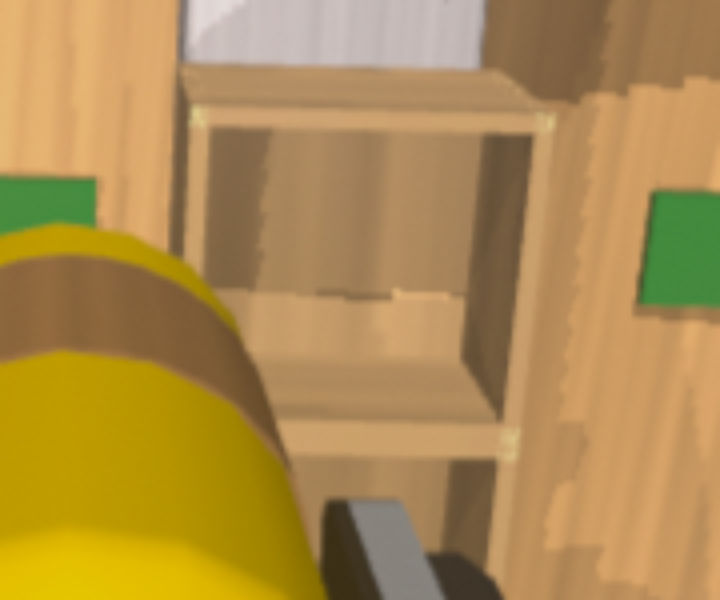

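Call:
drive_tool([
  [0,3,-1.2,0,0],
  [0,3.1,-1.1,0,0],
  [0,0,0,-3,-0.02],
  [0,0,0,-4,0],
  [0,0,0,-4,0],
  [0,0,0,-3,0],
  [0,0,0,-1.5,0],
  [0,0,0,-1,0],
  [0,0,0,-0.2,0],
  [0,0,0,0,0],
  [0,0,0,0,0],
])

```text
time_s: 14.95
tool_pos: [0.6564, 0.1387, 0.1211]
orientation: [0.001, 0.682, 0.731, 0.001]
force: [1.0, 0.6, -0.3]
grip_width: 0.0467
grip_force: 63.1
```

Call:
drive_tool([
  [0,0,-0.1,-0.2,0],
  [0,0,0,0,0],
  [0,0,0,0,0],
])

```text
time_s: 15.2
tool_pos: [0.6563, 0.1372, 0.1185]
orientation: [0.0, 0.682, 0.731, 0.001]
force: [0.8, 0.0, 2.9]
grip_width: 0.0465
grip_force: 63.0
```

Call:
drive_tool([
  [0.7,0,0,0,0],
  [0.7,0,0,0,0],
  [0.7,0,0,0,0],
  [0.7,0,0,0,0],
  [0.7,0,0,2,0],
  [0.7,0,0,4,0],
  [0.7,0,0,4,0],
  [0.8,0,0,4,0],
  [0.8,-1.5,-3.4,3,0],
  [0.8,-1.5,-3.4,0,0],
  [0.8,-1.5,-3.4,0,0],
  [0.8,-1.5,-3.4,0,0],
  [0.8,-1.5,-3.4,0,0],
  [0.8,-1.5,-3.4,0,0],
  [0.8,-1.5,-3.4,0,0],
  [0.8,-1.5,-3.4,0,0],
  [0.8,-1.5,-3.4,0,0],
  [0.8,-1.5,-3.4,0,0],
  [0.8,0,0,0,0],
  [0.8,0,0,0,0],
])

```text
time_s: 16.87
tool_pos: [0.507, -0.2001, 0.2839]
orientation: [0.0, 0.683, 0.73, -0.0]
force: [0.2, 0.4, 0.9]
grip_width: 0.0685
grip_force: 0.0
```

```bash
cat > find.py <<'E'
from h import *
np.set_printoptions(precision=4,suppress=True)
c=vision.calibration("wrist");im=vision.capture("wrist");cv2.imwrite("pics/last.png",im)
print(ctrl.observe()["tool_pos"])
for n in("yellow","green","blue"):
    for a,p,b in blobs(im,*RNG[n],None,400)[:2]:
        # dark cap overlapping / below the colour blob, top at z=.115
        x,y,w,h=b
        k=blobs(im,(0,0,0),(180,255,60),(max(x-5,0),max(y-5,0),x+w+5,min(y+h+18,479)),100)
        print(n,a,p,b,[(q[0],q[1],q[2],plane(c,*q[1],.115)) for q in k[:2]])
E
python3 find.py
```

```text
[ 0.5075 -0.1989  0.2839]
green 2183 [292.8, 343.2] [266, 316, 52, 64] [(790, [290.1, 371.7], [276, 355, 29, 34], array([ 0.4916, -0.3339,  0.115 ]))]
blue 492 [229.1, 354.8] [217, 323, 22, 62] [(919, [218.7, 346.9], [212, 318, 17, 76], array([ 0.4328, -0.3142,  0.115 ]))]
```

Call:
drive_tool([
  [0.8,-0.3,-2,0,-0.11],
  [0.8,-0.3,-2,0,-0.11],
  [0.8,-0.3,-2,0,-0.11],
  [0.8,-0.3,-2,0,-0.11],
  [0.8,-0.3,-2,0,-0.11],
  [0.8,-0.2,-2,0,-0.11],
  [0.8,0,-1.5,0,-0.1],
  [0.8,0,0,-4,0],
  [0.8,0,0,-4,0],
  [0.8,0,0,-4,0],
  [0.8,0,0,-4,0],
  [0.8,0,0,-2.4,0],
  [0.8,0,0,-1.5,0],
  [0.8,0,0,-0.5,0],
  [0.8,0,0,0,0],
])

```text
time_s: 18.17
tool_pos: [0.491, -0.3323, 0.0788]
orientation: [-0.001, 0.905, 0.426, -0.0]
force: [-0.4, -0.5, 0.4]
grip_width: 0.0684
grip_force: 0.0
```

Call:
drive_tool([
  [0,0,0,0,0],
  [0,0,0,0,0],
  [0,0,0,0,0],
  [0,0,0,0,0],
  [0,0,0,0,0],
  [0,0,0,0,0],
], squeeze=60)

```text
time_s: 18.67
tool_pos: [0.4917, -0.3341, 0.0814]
orientation: [0.001, 0.905, 0.426, 0.001]
force: [2.1, 0.4, 8.9]
grip_width: 0.047
grip_force: 61.3
```

Call:
drive_tool([
  [0,0,0,2,0],
  [0,0,0,4,0],
  [0,0,0,4,0],
  [0,0,0,4,0],
  [0,0,0,4,0],
  [0,0,1,3,0.05],
  [0,-0.4,3,0,0.1],
  [0,-0.4,3,0,0.1],
  [0,-0.4,3,0,0.1],
  [0,-0.4,3,0,0.1],
  [0,-0.4,3,0,0.1],
  [0,-0.4,3,0,0.1],
  [0,-0.4,3,0,0.1],
  [0,-0.4,3,0,0],
  [0,-0.4,3,0,0],
  [0,-0.4,3,0,0],
  [0,-0.4,3,0,0],
  [0,-0.4,3,0,0],
  [0,-0.4,3,0,0],
  [0,0,0,0,0],
])

```text
time_s: 20.33
tool_pos: [0.4374, 0.0704, 0.2904]
orientation: [-0.0, 0.685, 0.729, 0.001]
force: [0.1, -1.1, -0.9]
grip_width: 0.047
grip_force: 61.9
```

Call:
drive_tool([
  [0,0,3,0,0],
  [0,0,3,0,0],
  [0,0,3,0,0],
  [0,0,3,0,0],
  [0,0,3,0,0],
  [0,0,3,0,0],
  [0,0,0,0,0],
  [0,0,0,0,0],
])

```text
time_s: 21.0
tool_pos: [0.4384, 0.2474, 0.2901]
orientation: [0.0, 0.685, 0.728, 0.0]
force: [-1.0, -0.0, -2.4]
grip_width: 0.0472
grip_force: 61.9
```

Call:
drive_tool([
  [0,0.1,1.3,0,0],
  [0,0,0,-3,0],
  [0,0,0,-3,0],
  [0,0,0,-2.5,0],
  [0,0,0,-1.5,0],
  [0,0,0,-0.5,0],
  [0,0,0,-0.5,0],
  [0,0,0,-0.4,0],
  [0,0,0,-0.3,0],
  [0,0,0,-0.2,0],
  [0,0,0,-0.15,0],
  [0,0,0,0,0],
  [0,0,0,0,0],
])

```text
time_s: 22.08
tool_pos: [0.4405, 0.2595, 0.1707]
orientation: [0.001, 0.686, 0.728, 0.001]
force: [-1.6, -2.1, 8.7]
grip_width: 0.047
grip_force: 60.0
```

Call:
drive_tool([
  [0,0,0,-0.1,0],
  [0,0,0,-0.05,0],
  [0,0,0,0,0],
  [0,0,0,0,0],
  [0,0,0,0,0],
  [0,0,0,0,0],
  [0,0,0,0,0],
  [0,0,0,0,0],
  [0,0,0,0,0],
  [0,0,0,0,0],
  [0,0,0,0,0],
  [0,0,0,0,0],
  [0,0,0,0,0],
  [0,0,0,0,0],
  [0,0,0,0,0],
])

```text
time_s: 23.33
tool_pos: [0.4406, 0.2596, 0.1701]
orientation: [0.001, 0.686, 0.728, 0.001]
force: [-5.3, -4.8, 26.5]
grip_width: 0.0469
grip_force: 60.8
```

Call:
drive_tool([
  [0,0,0,1,0],
  [0,0,0,3,0],
  [0,0,0,4,0],
  [0,0,0,4,0],
  [0,1.7,-2.5,0,0],
  [0,1.8,-3,0,0],
  [0,1.8,-3,0,0],
  [0,1.8,-3,0,0],
  [0,1.8,-3,0,0],
  [0,1.8,-3,0,0],
  [0,1.8,-3,0,0],
  [0,1.8,-3,0,0],
  [0,1.8,-3,0,0],
  [0,1.8,-3,0,0],
  [0,1.8,-3,0,0],
  [0,1.8,-3,0,0],
  [0,1.7,-2.5,0,0],
  [0,0,0,0,0],
  [0,0,0,0,0],
])

```text
time_s: 24.92
tool_pos: [0.6724, -0.1223, 0.2884]
orientation: [0.001, 0.687, 0.727, 0.0]
force: [-1.0, 0.1, -2.2]
grip_width: 0.0466
grip_force: 62.0
```

```bash
python3 find.py; python3 - <<'E'
from h import *
np.set_printoptions(precision=4,suppress=True)
d=vision.capture("side");cv2.imwrite("pics/side1.png",d);c=vision.calibration("side")
for n in("yellow","blue","green"):
    print(n,[(a,p,b) for a,p,b in blobs(d,*RNG[n],(150,150,480,430),60)[:4]])
print(proj(c,[.6555,.137,.153]),proj(c,[.6555,.137,.11]))
E
```

```text
[ 0.6718 -0.1211  0.2884]
yellow 1406 [239.2, 52.4] [220, 34, 41, 38] []
yellow 1348 [435.0, 51.3] [415, 33, 40, 37] []
green 14955 [319.8, 339.7] [245, 267, 149, 166] [(7690, [317.2, 417.1], [240, 368, 159, 83], array([ 0.6813, -0.3048,  0.115 ])), (1036, [391.2, 343.7], [380, 296, 19, 112], array([ 0.7379, -0.2276,  0.115 ]))]
green 452 [324.4, 241.4] [283, 233, 82, 27] []
blue 1719 [46.2, 400.6] [13, 378, 69, 51] [(2590, [56.2, 427.2], [9, 387, 78, 60], array([ 0.4513, -0.3288,  0.115 ]))]
yellow [(277, [314.2, 185.0], [306, 174, 19, 22]), (246, [262.5, 264.9], [252, 256, 23, 18]), (141, [328.2, 252.9], [320, 246, 17, 14]), (97, [377.4, 219.9], [371, 215, 14, 11])]
blue [(416, [364.2, 380.6], [353, 365, 24, 28])]
green [(317, [398.9, 194.9], [389, 181, 19, 26]), (104, [298.8, 226.5], [292, 221, 15, 12]), (66, [392.5, 216.5], [383, 211, 20, 9])]
(np.float64(315.8701685440749), np.float64(170.9383302582794)) (np.float64(315.64043612653194), np.float64(183.03329373138678))
```

View pics/side1.png

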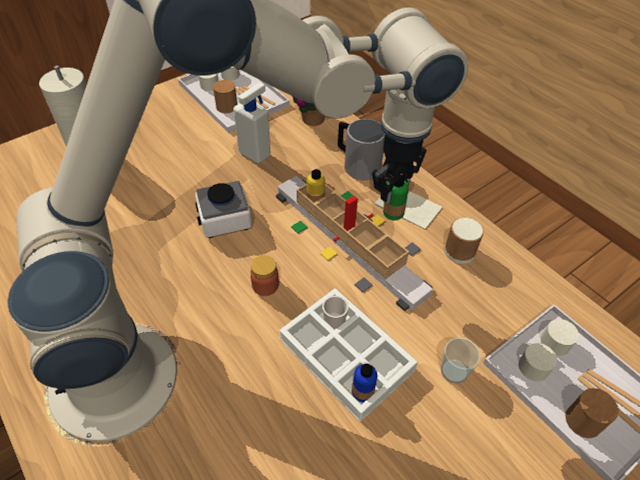

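In the side view, yellow stands in the far end cell (316,183), blue is still in the tray (364,380) and green is in the gripper.

Call:
drive_tool([
  [0,0.1,-0.8,0,0],
  [0,0,0,-3,0],
  [0,0,0,-4,0],
  [0,0,0,-4,0],
  [0,0,0,-3,0],
  [0,0,0,-1.5,0],
  [0,0,0,-1,0],
  [0,0,0,-0.3,0],
  [0,0,0,-0.1,0],
  [0,0,0,0,0],
  [0,0,0,0,0],
])

```text
time_s: 25.93
tool_pos: [0.6734, -0.1287, 0.1204]
orientation: [0.001, 0.686, 0.728, 0.001]
force: [0.4, 0.4, -1.3]
grip_width: 0.0466
grip_force: 62.1
```

Call:
drive_tool([
  [0,0,0,-0.15,0],
  [0,0,0,0,0],
  [0.7,0,0,0,0],
  [0.7,0,0,0,0],
  [0.7,0,0,0,0],
  [0.7,0,0,0,0],
  [0.7,0,0,2,0],
  [0.7,0,0,4,0],
  [0.7,0,0,4,0],
  [0.8,0,0,4,0],
  [0.8,-2.8,0,2.5,0],
  [0.8,-3.3,-1,0,0],
  [0.8,-3.3,-1,0,0],
  [0.8,-3.3,-1,0,0],
  [0.8,-3.3,-1,0,0],
  [0.8,-3.3,-1,0,0],
  [0.8,-3.3,-1,0,0],
  [0.8,-3,-2,0,0],
  [0.8,0,0,0,0],
  [0.8,0,0,0,0],
])

```text
time_s: 27.6
tool_pos: [0.4156, -0.2092, 0.2827]
orientation: [0.0, 0.687, 0.727, 0.0]
force: [0.7, -0.0, 0.8]
grip_width: 0.0688
grip_force: 0.0
```

```bash
python3 find.py
```

```text
[ 0.4166 -0.2088  0.2826]
blue 2045 [311.5, 344.3] [286, 318, 52, 61] [(787, [311.3, 373.1], [297, 357, 29, 33], array([ 0.4166, -0.3424,  0.115 ]))]
```

Call:
drive_tool([
  [0.8,0,-3.3,0,0],
  [0.8,0,-3.3,0,0],
  [0.8,0,-3.3,0,0],
  [0.8,0,-3.4,0,0],
  [0.8,0,0,-4,0],
  [0.8,0,0,-4,0],
  [0.8,0,0,-4,0],
  [0.8,0,0,-4,0],
  [0.8,0,0,-2.4,0],
  [0.8,0,0,-1.5,0],
  [0.8,0,0,-0.3,0],
  [0.8,0,0,0,0],
  [0,0,0,0,0],
  [0,0,0,0,0],
  [0,0,0,0,0],
  [0,0,0,0,0],
  [0,0,0,0,0],
  [0,0,0,0,0],
], squeeze=60)

```text
time_s: 29.15
tool_pos: [0.4175, -0.342, 0.0816]
orientation: [0.001, 0.686, 0.728, 0.0]
force: [0.8, 1.3, 8.8]
grip_width: 0.0465
grip_force: 61.9
```

Call:
drive_tool([
  [0,0,0,2,0],
  [0,0,0,4,0],
  [0,0,0,4,0],
  [0,0,0,4,0],
  [0,0,0,4,0],
  [0,0.1,1,3,0],
  [0,0.2,3.3,0,0],
  [0,0.2,3.3,0,0],
  [0,0.2,3.3,0,0],
  [0,0.2,3.3,0,0],
  [0,0.2,3.3,0,0],
  [0,0.2,3.3,0,0],
  [0,0.2,3.3,0,0],
  [0,0.2,3.3,0,0],
  [0,0.2,3.3,0,0],
  [0,0.2,3.3,0,0],
  [0,0.2,3.3,0,0],
  [0,0,3.3,0,0],
  [0,0,3.3,0,0],
  [0,0,0,0,0],
])

```text
time_s: 30.82
tool_pos: [0.4392, 0.1019, 0.291]
orientation: [-0.0, 0.685, 0.729, 0.001]
force: [-0.5, -0.2, -1.8]
grip_width: 0.0469
grip_force: 62.4
```

Call:
drive_tool([
  [0,0,3.2,0,0],
  [0,0,3.2,0,0],
  [0,0,3.2,0,0],
  [0,0,3.2,0,0],
  [0,0,0,0,0],
  [0,0,0,0,0],
])

```text
time_s: 31.32
tool_pos: [0.4394, 0.2268, 0.2907]
orientation: [0.0, 0.685, 0.729, 0.0]
force: [0.0, -0.9, -2.5]
grip_width: 0.0465
grip_force: 62.4
```

Call:
drive_tool([
  [0,0,3.4,0,0],
  [0,0,0,0,0],
  [0,0,0,-3,0],
  [0,0,0,-3,0],
  [0,0,0,-2.5,0],
  [0,0,0,-1.5,0],
  [0,0,0,-0.5,0],
  [0,0,0,-0.5,0],
  [0,0,0,-0.4,0],
  [0,0,0,-0.3,0],
  [0,0,0,-0.2,0],
  [0,0,0,-0.15,0],
  [0,0,0,0,0],
  [0,0,0,0,0],
])

```text
time_s: 32.48
tool_pos: [0.4399, 0.2592, 0.1716]
orientation: [0.0, 0.686, 0.728, 0.001]
force: [-7.5, -5.2, 18.2]
grip_width: 0.0465
grip_force: 64.7
```

Call:
drive_tool([
  [0,0,0,-0.1,0],
  [0,0,0,-0.05,0],
  [0,0,0,0,0],
  [0,0,0,0,0],
  [0,0,0,0,0],
  [0,0,0,0,0],
  [0,0,0,0,0],
  [0,0,0,0,0],
  [0,0,0,0,0],
  [0,0,0,0,0],
  [0,0,0,0,0],
  [0,0,0,0,0],
  [0,0,0,0,0],
  [0,0,0,0,0],
  [0,0,0,0,0],
])

```text
time_s: 33.73
tool_pos: [0.4399, 0.2592, 0.1713]
orientation: [0.001, 0.686, 0.728, 0.001]
force: [-14.3, -8.7, 45.5]
grip_width: 0.0465
grip_force: 67.6
```

Call:
drive_tool([
  [0,0,0,1,0],
  [0,0,0,3,0],
  [0,0,0,4,0],
  [0,0,0,4,0],
  [0,1.8,-2.2,0,0],
  [0,2.1,-3,0,0],
  [0,2.1,-3,0,0],
  [0,2.1,-3,0,0],
  [0,2.1,-3,0,0],
  [0,2.1,-3,0,0],
  [0,2.1,-3,0,0],
  [0,2.1,-3,0,0],
  [0,2.1,-3,0,0],
  [0,2.1,-3,0,0],
  [0,2.1,-2.5,0,0],
  [0,0,0,0,0],
  [0,0,0,0,0],
])

```text
time_s: 35.15
tool_pos: [0.6685, -0.0594, 0.2889]
orientation: [0.001, 0.687, 0.727, 0.0]
force: [0.0, 1.3, -1.9]
grip_width: 0.0469
grip_force: 62.7
```

```bash
python3 - <<'E'
from h import *
np.set_printoptions(precision=4,suppress=True)
d=vision.capture("side");cv2.imwrite("pics/side2.png",d);c=vision.calibration("side")
for n in("yellow","blue","green"):
    print(n,[(a,p,b) for a,p,b in blobs(d,*RNG[n],(150,150,480,430),60)[:4]])
for X in([.6555,.137,.11],[.673,-.130,.11]):print(proj(c,X))
E
```

```text
yellow [(281, [314.2, 185.3], [306, 174, 19, 22]), (247, [262.8, 265.1], [252, 256, 23, 18]), (138, [328.2, 252.9], [320, 246, 17, 14]), (99, [377.5, 220.0], [371, 215, 14, 11])]
blue [(339, [378.5, 179.8], [368, 166, 20, 26]), (60, [372.6, 201.8], [364, 197, 19, 8])]
green [(348, [390.1, 245.8], [381, 232, 20, 25]), (104, [298.8, 226.5], [292, 221, 15, 12])]
(np.float64(315.64043612653194), np.float64(183.03329373138678))
(np.float64(388.936297509146), np.float64(243.06425886681896))
```

Call:
drive_tool([
  [0,0,0,-3,0],
  [0,0,0,-4,0],
  [0,0,0,-4,0],
  [0,0,0,-3,0],
  [0,0,0,-1.5,0],
  [0,0,0,-1,0],
  [0,0,0,-0.3,0],
  [0,0,0,-0.1,0],
  [0,0,0,0,0],
  [0,0,0,0,0],
])

```text
time_s: 36.03
tool_pos: [0.6685, -0.0573, 0.1208]
orientation: [0.001, 0.686, 0.728, 0.001]
force: [0.5, -0.1, -1.7]
grip_width: 0.0468
grip_force: 62.6
```

Call:
drive_tool([
  [0,0,0,-0.15,0],
  [0,0,0,0,0],
  [0.7,0,0,0,0],
  [0.7,0,0,0,0],
  [0.7,0,0,0,0],
  [0.7,0,0,0,0],
  [0.7,0,0,2,0],
  [0.7,0,0,4,0],
  [0.7,0,0,4,0],
  [0.7,0,0,4,0],
  [0.4,0,0,2,0.1],
  [0.4,-1,1,0,0.12],
  [0.4,-1,1,0,0.12],
  [0.4,-1,1,0,0.12],
  [0.4,-1,1,0,0.12],
  [0.4,-1,1,0,0.12],
  [0.4,-1,1,0,0.12],
  [0.4,-1,0,0,0.12],
  [0.4,-1,0,0,0.12],
  [0.4,0,0,0,0.12],
])

```text
time_s: 37.7
tool_pos: [0.5861, 0.0029, 0.2779]
orientation: [-0.0, 0.162, 0.987, -0.0]
force: [1.0, -0.3, 0.2]
grip_width: 0.0343
grip_force: 0.0
```

Call:
drive_tool([
  [0.4,0,0,0,0.12],
  [0.4,0,0,0,0.12],
  [0.4,0,0,0,0.12],
  [0.4,0,0,0,0.02],
  [0.4,0,0,0,0],
  [0.4,0,0,0,0],
])

```text
time_s: 38.2
tool_pos: [0.5877, 0.0025, 0.2778]
orientation: [-0.0, -0.022, 1.0, -0.0]
force: [-0.4, 0.2, 0.3]
grip_width: 0.0342
grip_force: 0.0
```

```bash
python3 look.py w7
```

```text
(no output)
```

View pics/w7.png

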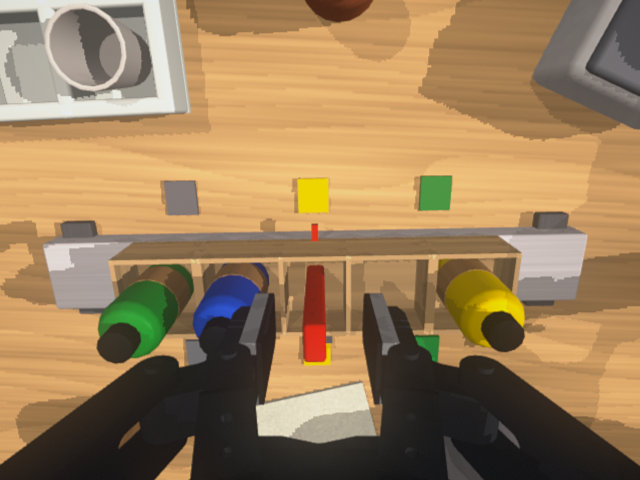

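All three bottles stand upright in their cells. The pointer (314,232) is still at the yellow mark (313,195), and the handle is between the fingers' columns.

Call:
drive_tool([
  [0.4,2.5,0.1,0,0.02],
  [0.4,2.7,0,0,0],
  [0.4,2.6,0,0,0],
  [0.4,0,0,0,0],
  [0.4,0,0,-3,0],
  [0.4,0,0,-3,0],
  [0.4,0,0,-3,0],
  [0.4,0,0,-2,0],
  [0.4,0,0,-1.6,0],
  [0.4,0,0,0,0],
  [0,0,0,0,0],
  [0,0,0,0,0],
  [0,0,0,0,0],
  [0,0,0,0,0],
  [0,0,0,0,0],
], squeeze=25)

```text
time_s: 39.5
tool_pos: [0.666, 0.0032, 0.1526]
orientation: [0.001, -0.034, 0.999, -0.0]
force: [-0.2, -5.3, -2.0]
grip_width: 0.0157
grip_force: 29.6
```

Call:
drive_tool([
  [0,-0.03,0.4,0,0],
  [0,-0.04,0.6,0,0],
  [0,-0.05,0.8,0,0],
  [0,-0.05,0.8,0,0],
  [0,-0.05,0.8,0,0],
  [0,-0.05,0.8,0,0],
  [0,-0.05,0.8,0,0],
  [0,-0.05,0.8,0,0],
  [0,-0.05,0.8,0,0],
  [0,-0.05,0.8,0,0],
  [0,-0.05,0.8,0,0],
  [0,-0.05,0.8,0,0],
  [0,-0.05,0.8,0,0],
  [0,-0.05,0.8,0,0],
  [0,-0.04,0.6,0,0],
  [0,-0.04,0.6,0,0],
  [0,-0.02,0.2,0,0],
  [0,0,0,0,0],
  [0,0,0,0,0],
  [0,0,0,0,0],
])

```text
time_s: 41.17
tool_pos: [0.6582, 0.1247, 0.1526]
orientation: [0.001, -0.034, 0.999, 0.0]
force: [-1.9, 1.3, 6.9]
grip_width: 0.0157
grip_force: 30.8
```

Call:
drive_tool([
  [0.4,0,0,0,0],
  [0.4,0,0,0,0],
  [0.4,0,0,0,0],
  [0.4,0,0,0,0],
  [0.4,0,0,2,0],
  [0.4,0,0,4,0],
  [0.4,0,0,4,0],
  [0.4,0,0,3,0],
  [0.4,-3,0,0,0],
  [0.4,-3,0,0,0],
  [0.4,-2,0,0,0],
  [0.4,0,0,0,0],
  [0.4,0,0,0,0],
])

```text
time_s: 42.25
tool_pos: [0.5775, 0.1236, 0.2823]
orientation: [0.0, -0.034, 0.999, 0.0]
force: [0.0, 0.5, -0.3]
grip_width: 0.0341
grip_force: 0.0
```

```bash
python3 look.py w8
```

```text
(no output)
```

View pics/w8.png

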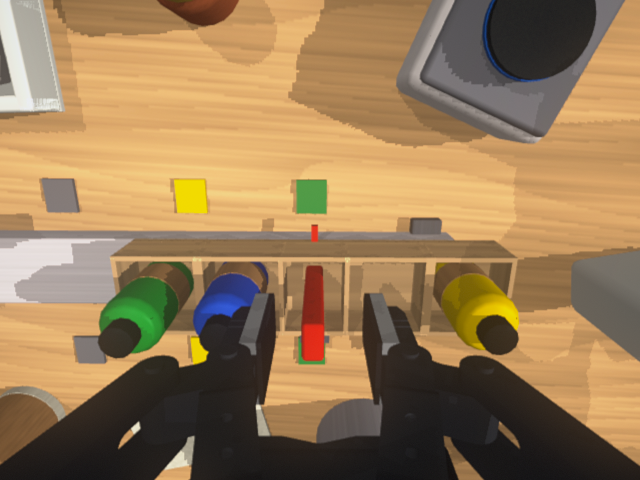

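The pointer (314,233) is at the green mark (311,196) and all three bottles are upright, with the gripper clear. I'm handing in the job.

```bash
python3 -c "
from cell import ctrl
print(ctrl.job_done())"
```

```text
the job is handed in; nothing more can be done
None
```

The job is handed in, though the hand-in returned no verdict: yellow, green and blue (white and orange were absent) were each pressed fully down on the mixer for over a second, and the last wrist picture shows them upright in the carrier, with its pointer at the green pouring mark.

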